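Set the extension bar of the lug wrench to its length mark and close the cam lever

ROBOT

A 6-joint arm with a two-finger parallel gripper is mounted at the origin on the work surface. World frame = base frame: x ahead of the robot, y to its left, z up, the work surface at z = 0. Lengths are in m, angles in rad, forces in N, time in s.
With the tool pointing down it reaches from about 0.15 to 0.775 m from the base axis. Payload 6.1 kg.
Tool frame: the origin (TCP) lies on the mounting face of the last link; the fingertips stand 173 mm ahead of it and the grasp point (between the pads) lies 155 mm ahead of it; z points along the fingers, y is the direction in which the jaws open and shut (so a half turn about z gives the same grasp; the last joint's range is limited). The gripper opens to 85 mm and grips with 20 to 120 N. Pads are 22 mm wide; open, the fingers measure 114 mm over their backs; the gripper's body (76 mm by 85 mm) begins 54 mm behind the grasp point. The pads swing forward as they close: fully open they stand 13 mm farther back than shut.
Start: joints at [1.264, 0.126, -0.04, 1.405, 0, 1.571], TCP at [0.159, 0.5, 0.405] pointing down, gripper open.
Joint ranges: [-2.72, 2.72], [-0.95, 1.95], [-1.27, 1.35], [-1.78, 2.02], [-1.46, 1.47], [-3.14, 3.14]. Speed limits (rad/s): [2.39, 2.39, 3.01, 3.14, 3.14, 3.14].

INTERFACE

Orientations are given as a rotation vector (axis times angle).
In Python, from workcell import bot, eyes, close_job gives the robot as it stands.
- The arm moves only by the tool play_rows, never from a script. Its argument "series" is a list of rows, each a list of 3 entries, a list of its own where there are three numbers: the opening, from 0 (shut) to 1 (fully open), then the shift along the world's x, y, z in cm, then the turn, a rotation vector about the world's x, y, z in rad. In form: [[grip, [tx, ty, tz], [wx, wy, wz]], ...]. A call has exactly 8 rows; each row is the pose to reach, as a shift and turn from the pose commanded when the call began; what a row does not reach only later rows make up. A row lasts 1/12 s, in which the tool goes at most 41.7 mm and 7.16 degrees, less where a joint would pass 70% of its speed; a pose out of reach is approached as far as the arm can. A call with a gripper value outside its range is refused whole. The fingers move at their own pace and stop on an object; "squeeze" is the grip in N (left out, the last holds). Time passes only in rows, so rows that repeat a pose let the fingers close, or fill a call up. It gives the time, the measured TCP pose, the force and the opening at its end, in the units of the state.
- bot.sense(): the state, without advancing time (a new reading comes with each control period).
- eyes.get_image(name): name is "scene" or "top"; returns the picture (400x640x3 uint8, red, green, blue); there is no depth.
- eyes.camera_info(name): a dict with "intrinsics" (3x3 intrinsics, pixels), "extrinsics" (4x4, takes a point from world to camera coordinates). Camera axes: x right, y down, z forward; pixel columns grow to the right and rows downward; lengths in m; the calibration is good to about 2 mm. A picture is of the moment at which its call begins. camera_info takes no time and is no camera call.
- close_job(): hands the job in, once; it reports no verdict.
The state is a dict: "t": time; "joint_positions": joint angles; "qvel": joint speeds; "tau": joint torques, N m; "tcp_pos": TCP position; "orientation": TCP orientation; "ft_force": force on the tool from outside, world axes, zero at the start; "wrist_torque": the same for the moment, N m; "gripper_width": opening from 0.0 (shut) to 1.0 (fully open).
Only numpy, scipy, OpenCV 4.12 (cv2) and the standard library are available. Lean on these libraries where they do the work, as an engineer would, in place of code of your own. Each camera call takes 0.05 s, during which the arm holds its last target. There are 200 camera calls.

TASK

Pull the chrome extension bar out of its upright grey holder and lower it into the blue lug wrench handle until the handle's rim lies across the yellow band on the bar. Still gripping the bar there, turn the gripper clockwise about the bar so that a finger sweeps the red cam lever round until it is fully closed over the black bracket; do not turn the lever before the bar is at its mark, and leave the other things where they are. Finish while holding: keep the bar gripped at its mark, with the lever closed.

Things in the scene. Friction and masses are not known exactly. Their poses are not given: they have to be found in the camera images.
- bar: Loose round chrome extension bar, 148 mm long, 20 mm thick, 180 to 370 g, foot chamfered, black top end, painted yellow band 14 mm tall with its middle 80 mm above the foot; the 60 mm above the band are free to grip. Starts upright in the holder, foot 8 mm above the shelf. Origin at the centre of the foot, z up the bar.
- bar_mark (a point): The length mark: the middle of the yellow band on the bar, on the bar's axis, 80 mm above its foot.
- holder: Grey upright tube on a 70 mm round dark foot, fixed to the shelf, 68 mm tall, outer diameter 34 mm (39 mm at the mouth), bore 23.6 mm; the bar stands in it on a floor 8 mm above the shelf. Origin at the centre of the underside.
- handle: Blue lug wrench handle, a fixed upright tube, 130 mm tall, 32 mm outside, bore 25 mm, its last 12 mm flared to 41 (inside 33) at the rim; steel socket and 70 mm foot below. The bore goes down to 14 mm above the shelf: a bar let go falls 36 mm past its mark. Black bracket along its +x, 54 mm from the axis, 76 to 82 mm above the shelf. Origin: centre of the underside, z up.
- rim (a point): Centre of the blue handle's mouth, level with its upper rim, 130 mm above the shelf.
- cam_lever (a joint): Red lever on a ring round the blue tube, turning about the tube's axis (rad). 0: closed at its stop, arm over the black bracket. Grows anticlockwise seen from above to 1.05; the arm's direction is the handle's yaw plus this. Starts 0.75 to 1.0; clockwise closes it. Stiff (0.06 N m friction), stays where left. It never grips the bar itself.
- lever_tab (a point): Top centre of the red lever's upright tab: a 6 mm plate in line with the arm. Its upper part, 134 to 174 mm above the shelf (4 to 44 mm above the rim), reaches from 15 to 52 mm from the tube's axis, below that from 26 mm. A finger of a gripper holding the bar just above the rim meets its flat side when the gripper turns about the bar.
- key_case: Bystander: grey plastic wheel lock key case with black latch, 60 x 95 x 37 mm, lying. Origin at the centre of the underside.
- mug: Bystander: white ceramic mug, 80 mm diameter, 92 mm tall, handle at its +y, a wooden stir stick leaning in it to about 140 mm above the shelf. Origin at the centre of the underside.
- grease_jar: Bystander: closed jar with orange cap, 64 mm diameter, 75 mm tall. Origin at the centre of the underside.
- nut1: Bystander: the first of four chrome wheel nuts standing in a row 45 mm apart on a thin black rubber strip, 21 mm wide, 33 mm tall. Origin at the centre of the underside.
- nut2: Bystander: the second of four chrome wheel nuts standing in a row 45 mm apart on a thin black rubber strip, 21 mm wide, 33 mm tall. Origin at the centre of the underside.
- nut3: Bystander: the third of four chrome wheel nuts standing in a row 45 mm apart on a thin black rubber strip, 21 mm wide, 33 mm tall. Origin at the centre of the underside.
- nut4: Bystander: the fourth of four chrome wheel nuts standing in a row 45 mm apart on a thin black rubber strip, 21 mm wide, 33 mm tall. Origin at the centre of the underside.
There are look-alikes about, which are no part of the job. There is more than one size of the holder; the one meant has the size given above.

How it is judged:
By the outcome, as a careful person would: the job done as asked, in the order asked, and still so for the second after the job is handed in, while the arm keeps its last pose, push and grip.
It also fails if it takes over 53 s, if anything falls off the work surface, if the arm or the gripper's body presses on something with over 40 N, if the wrist force passes 120 N, or if a joint passes its speed limit or range.

## Working session

There is one attempt and no reset: what is moved stays moved. The work goes in short steps, Python scripts to look and compute and a tool call to move; the robot and the scene stay as the last step left them, time stands still between calls to the robot, and variables do not carry over. Pictures are saved under pics/ and viewed, about 8 in all and at most 12, crops included, and the job is handed in when it is done.

Besides the shell and the picture viewer there is one more tool, called after "Call:" by a JSON object that holds its "op" and its "data". play_rows: Moves the arm, as the interface text tells. Its arguments: {"type":"object","properties":{"series":{"type":"array"},"squeeze":{"type":"number"}},"required":["series"]}

```bash
mkdir -p pics; cat > h.py <<'E'
import numpy as np, cv2
from workcell import bot, eyes, close_job
def snap(n,f):
    im=eyes.get_image(n); cv2.imwrite('pics/'+f,im[:,:,::-1]); return im
def cam(n):
    c=eyes.camera_info(n); return np.array(c['intrinsics']),np.array(c['extrinsics'])
def ray(n,u,v):
    K,T=cam(n); R=T[:3,:3]; o=-R.T@T[:3,3]; d=R.T@np.linalg.inv(K)@[u,v,1]; return o,d/np.linalg.norm(d)
def plane(n,u,v,z):
    o,d=ray(n,u,v); return o+d*(z-o[2])/d[2]
def proj(n,p):
    K,T=cam(n); q=K@(T[:3,:3]@np.array(p)+T[:3,3]); return q[:2]/q[2]
def tri(a,b):
    (o1,d1),(o2,d2)=ray(*a),ray(*b); A=np.c_[d1,-d2]; s=np.linalg.lstsq(A,o2-o1,rcond=None)[0]
    p,q=o1+d1*s[0],o2+d2*s[1]; return (p+q)/2,np.linalg.norm(p-q)
E
python3 - <<'E'
from h import *
print(bot.sense())
for n in('scene','top'):
    snap(n,n+'1.png'); K,T=cam(n); print(n,K.tolist(),-T[:3,:3].T@T[:3,3],T[:3,:3].round(2).tolist())
E
```

```text
{'t': 0.0, 'joint_positions': array([ 1.26398541e+00,  1.26385978e-01, -4.06375042e-02,  1.40543427e+00,
        1.10916353e-05,  1.57077208e+00]), 'qvel': array([ 4.15086860e-04, -7.12580546e-05,  1.28468599e-03,  5.70630803e-05,
       -9.99590756e-04,  4.83643800e-04]), 'tau': array([-9.41288599e-04, -4.35916543e+01,  3.52921629e+01,  1.74516061e-02,
       -2.75466374e-05,  1.05326734e-05]), 'tcp_pos': array([0.15851461, 0.50034292, 0.40391162]), 'orientation': array([-4.79971170e-01, -3.10444220e+00,  2.57622559e-03]), 'ft_force': array([-0.31952962, -0.72742884, -0.44504991]), 'wrist_torque': array([0.03114072, 0.0103125 , 0.01488201]), 'gripper_width': 0.9969589879037024}
scene [[501.42965717229856, 0.0, 314.1530848052106], [0.0, 501.42965717229856, 191.1037635665056], [0.0, 0.0, 1.0]] [1.31080043e+00 1.20578669e-03 8.60915505e-01] [[0.01, 1.0, -0.01], [0.73, -0.01, -0.69], [-0.69, 0.01, -0.73]]
top [[439.79229014471576, 0.0, 316.29729494865666], [0.0, 439.79229014471576, 201.07696678803384], [0.0, 0.0, 1.0]] [ 0.5032303  -0.01749559  1.05798615] [[-0.03, -1.0, 0.0], [-0.99, 0.03, -0.14], [0.14, -0.0, -0.99]]
```

View pics/scene1.png

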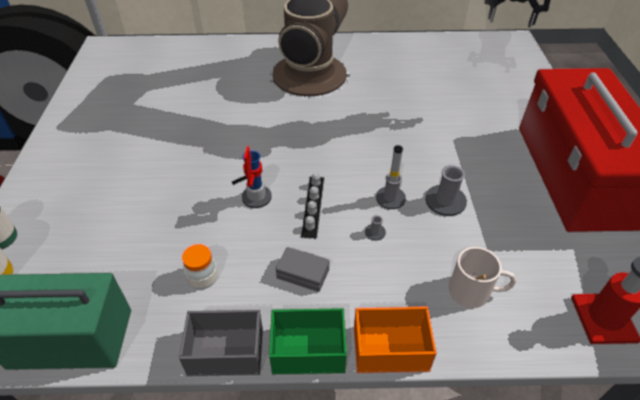

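View pics/top1.png

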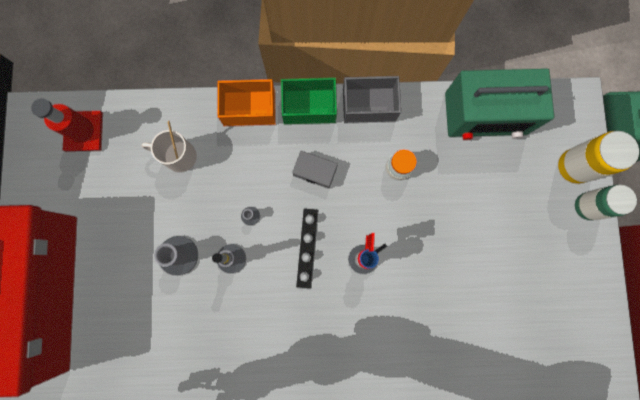

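The bar stands in the holder at scene (397,170) / top (222,258). The handle with its red lever is at scene (254,175) / top (368,259). The bigger and smaller grey tubes are look-alikes. Next I zoom in on both.

```bash
python3 - <<'E'
from h import *
s=cv2.imread('pics/scene1.png');t=cv2.imread('pics/top1.png')
c=lambda im,x,y:cv2.resize(im[y:y+60,x:x+80],None,fx=5,fy=5,interpolation=cv2.INTER_CUBIC)
a=np.vstack([np.hstack([c(s,360,148),c(s,215,148)]),np.hstack([c(t,195,230),c(t,330,220)])])
cv2.imwrite('pics/zoom.png',a)
E
```

```text
(no output)
```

View pics/zoom.png

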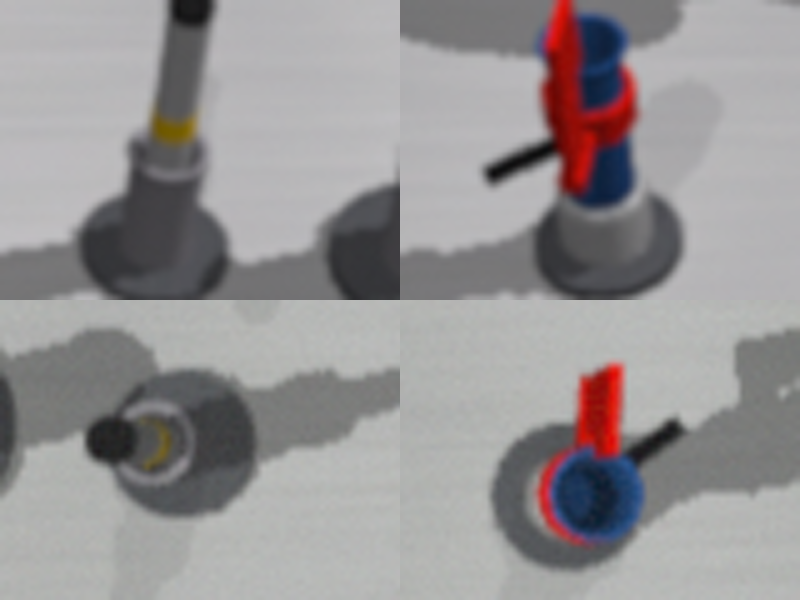

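```bash
cat > m.py <<'E'
from h import *
def fit(mask):
    c=max(cv2.findContours(mask.astype(np.uint8),cv2.RETR_EXTERNAL,cv2.CHAIN_APPROX_NONE)[0],key=cv2.contourArea)
    return c
E
python3 - <<'E'
from h import *
P=lambda *a:print(a,plane(*a).round(4))
P('top',231.2,258.2,.005);P('top',226,258.2,.068);P('top',216.6,257.6,.156)
print(tri(('scene',397.8,149.2),('top',216.6,257.6)))
P('scene',394.6,173.6,.088) # band centre
P('top',369.1,259.2,.130);P('top',363.2,259,.005);P('scene',251.2,156.2,.130)
print(tri(('scene',251.2,156.2),('top',369.1,259.2)))
P('top',385.6,245.0,.079)
P('scene',313-.0,183,.08) if 0 else P('scene',215+18,148+36,.079)
# foot masks by dark color
for n,f,box in(('top','top1.png',(340,235,45,50)),('top','top1.png',(210,235,45,45))):
    im=cv2.imread('pics/'+f);x,y,w,h=box;g=im[y:y+h,x:x+w].max(2)
    print(g[h//2][::2])
# red tab pixels
for n,f in(('top','top1.png'),('scene','scene1.png')):
    im=cv2.imread('pics/'+f).astype(int)
    x,y=(330,220) if n=='top' else (215,140)
    s=im[y:y+70,x:x+80]; v,u=np.nonzero((s[...,2]>150)&(s[...,1]<90)&(s[...,0]<90))
    for r in sorted(set(v)): print(n,r+y,u[v==r].min()+x,u[v==r].max()+x)
E
```

```text
('top', 231.2, 258.2, 0.005) [0.5186 0.1841 0.005 ]
('top', 226, 258.2, 0.068) [0.518  0.1836 0.068 ]
('top', 216.6, 257.6, 0.156) [0.5184 0.1848 0.156 ]
(array([0.51852196, 0.18565512, 0.15103118]), np.float64(0.0006033282020659189))
('scene', 394.6, 173.6, 0.088) [0.5281 0.1843 0.088 ]
('top', 369.1, 259.2, 0.13) [ 0.5069 -0.1282  0.13  ]
('top', 363.2, 259, 0.005) [ 0.5083 -0.1292  0.005 ]
('scene', 251.2, 156.2, 0.13) [ 0.5109 -0.1273  0.13  ]
(array([ 0.50693411, -0.12832258,  0.126373  ]), np.float64(0.0006734049919253586))
('top', 385.6, 245.0, 0.079) [ 0.5373 -0.1722  0.079 ]
('scene', 233, 184, 0.079) [ 0.544  -0.1696  0.079 ]
[181 184 183 182 130  93  91  99 148 193 111  82  86  87  73  49  58  96
 120 134 124 129 137]
[171  76  40  41  39  35  59  78  88  95  81  94  72  65  64  64  66  66
 107 126 124 125 126]
top 233 371 373
top 234 370 373
top 235 367 373
top 236 366 373
top 237 366 373
top 238 366 373
top 239 366 373
top 240 366 373
top 241 366 373
top 242 366 373
top 243 366 373
top 244 365 373
top 245 366 373
top 246 366 373
top 247 365 373
top 248 366 373
top 249 37
[... 203 characters left out ...]
62 358 359
top 263 359 360
top 264 359 360
top 265 360 362
top 266 361 363
top 267 362 363
top 268 365 365
scene 146 247 248
scene 147 246 249
scene 148 246 249
scene 149 246 248
scene 150 245 248
scene 151 245 248
scene 152 245 248
scene 153 245 248
scene 154 245 248
scene 155 244 247
scene 156 244 247
scene 157 244 247
scene 162 260 260
scene 163 260 260
scene 164 260 261
scene 165 243 261
scene 166 260 261
scene 167 249 261
scene 168 258 261
scene 169 257 261
scene 170 256 259
scene 171 252 257
scene 174 252 252
scene 175 251 253
scene 176 251 253
scene 177 251 253
scene 178 250 252
scene 179 250 252
scene 180 250 252
scene 181 250 252
scene 182 250 251
scene 183 250 251
scene 184 250 250
```

Measured positions:
- **Holder and bar:** (0.518, 0.184).
- **Handle:** (0.507, -0.1285), yaw about -0.97 rad, bracket tip at 53 mm as expected.
- **Lever:** about -5° in world terms.

The jaws are at 72°. I keep that angle, because it leaves a finger on the anticlockwise side of the tab. First I move over the holder.

Call:
{"op": "play_rows", "data": {"series": [[1, [2, -1.8, 0], [0, 0, 0]], [1, [4.5, -4, 0], [0, 0, 0]], [1, [7, -6.2, 0], [0, 0, 0]], [1, [9.5, -8.4, 0], [0, 0, 0]], [1, [12, -10.6, 0], [0, 0, 0]], [1, [14.5, -12.8, 0], [0, 0, 0]], [1, [17, -15, 0], [0, 0, 0]], [1, [19, -16.7, 0], [0, 0, 0]]], "squeeze": 80}}

```text
t: 0.77
tcp_pos: [0.3498, 0.3317, 0.4044]
orientation: [-0.481, -3.104, 0.001]
ft_force: [0.3, 0.5, -0.5]
gripper_width: 0.999
```

Call:
{"op": "play_rows", "data": {"series": [[1, [2.2, -2, 0], [0, 0, 0]], [1, [4.7, -4.2, 0], [0, 0, 0]], [1, [7.2, -6.4, 0], [0, 0, 0]], [1, [9.7, -8.6, 0], [0, 0, 0]], [1, [12.2, -10.8, 0], [0, 0, 0]], [1, [14.7, -13, 0], [0, 0, 0]], [1, [16.9, -14.9, 0], [0, 0, 0]], [1, [16.9, -14.9, 0], [0, 0, 0]]]}}

```text
t: 1.43
tcp_pos: [0.5205, 0.1816, 0.4035]
orientation: [0.487, 3.104, -0.003]
ft_force: [-0.9, 0.8, -0.1]
gripper_width: 1.002
```

Call:
{"op": "play_rows", "data": {"series": [[1, [0, 0, -1.5], [0, 0, 0]], [1, [0, 0, -4], [0, 0, 0]], [1, [0, 0, -6.5], [0, 0, 0]], [1, [0, 0, -9], [0, 0, 0]], [1, [0, 0, -11], [0, 0, 0]], [1, [0, 0, -12.5], [0, 0, 0]], [1, [0, 0, -13.6], [0, 0, 0]], [1, [0, 0, -13.6], [0, 0, 0]]]}}

```text
t: 2.1
tcp_pos: [0.5165, 0.1845, 0.2661]
orientation: [-0.479, -3.101, 0.003]
ft_force: [-1.1, -1.5, 0.1]
gripper_width: 1.003
```

```bash
python3 - <<'E'
from h import *
s=snap('scene','s2.png');t=snap('top','t2.png');r=bot.sense();print(r['tcp_pos'],r['ft_force'])
c=lambda im,x,y:cv2.resize(im[y:y+100,x:x+100,::-1],None,fx=4,fy=4,interpolation=cv2.INTER_CUBIC)
cv2.imwrite('pics/z2.png',np.hstack([c(s,345,110),c(t,170,210)]))
E
```

```text
[0.51741015 0.18465568 0.26887029] [-1.12310835  0.62081885  0.75823607]
```

View pics/z2.png

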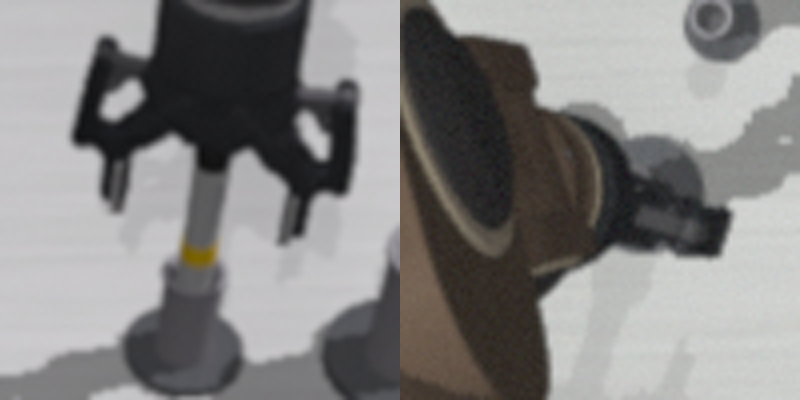

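The bar at crop (200,210) lies midway between the fingers, so I close the gripper.

Call:
{"op": "play_rows", "data": {"series": [[0, [0, 0, 0], [0, 0, 0]], [0, [0, 0, 0], [0, 0, 0]], [0, [0, 0, 0], [0, 0, 0]], [0, [0, 0, 0], [0, 0, 0]], [0, [0, 0, 0], [0, 0, 0]], [0, [0, 0, 0], [0, 0, 0]], [0, [0, 0, 0], [0, 0, 0]], [0, [0, 0, 0], [0, 0, 0]]], "squeeze": 80}}

```text
t: 2.87
tcp_pos: [0.5177, 0.1846, 0.2693]
orientation: [0.48, 3.104, 0.001]
ft_force: [0.1, 0.6, 4.1]
gripper_width: 0.218
```

Call:
{"op": "play_rows", "data": {"series": [[0, [0, 0, 0], [0, 0, 0]], [0, [0, 0, 0], [0, 0, 0]], [0, [0, 0, 0], [0, 0, 0]], [0, [0, 0, 0], [0, 0, 0]], [0, [0, 0, 0.5], [0, 0, 0]], [0, [0, 0, 1], [0, 0, 0]], [0, [0, 0, 1.5], [0, 0, 0]], [0, [0, 0, 2], [0, 0, 0]]]}}

```text
t: 3.53
tcp_pos: [0.5174, 0.1843, 0.2887]
orientation: [-0.48, -3.104, 0.001]
ft_force: [0.2, -0.4, -1.9]
gripper_width: 0.215
```

Gripped. I lift by 14 cm and then travel to the handle, a shift of (-1.1, -31.2) cm.

Call:
{"op": "play_rows", "data": {"series": [[0, [0, 0, 1.5], [0, 0, 0]], [0, [0, 0, 3.5], [0, 0, 0]], [0, [0, 0, 5.5], [0, 0, 0]], [0, [0, 0, 7.5], [0, 0, 0]], [0, [0, 0, 9.5], [0, 0, 0]], [0, [0, 0, 11.5], [0, 0, 0]], [0, [0, 0, 13], [0, 0, 0]], [0, [0, 0, 14], [0, 0, 0]]]}}

```text
t: 4.2
tcp_pos: [0.5175, 0.1844, 0.4308]
orientation: [0.48, 3.103, 0.001]
ft_force: [0.3, -0.2, -2.3]
gripper_width: 0.213
```

Call:
{"op": "play_rows", "data": {"series": [[0, [0, -1, 0], [0, 0, 0]], [0, [-0.1, -3, 0], [0, 0, 0]], [0, [-0.2, -5, 0], [0, 0, 0]], [0, [-0.3, -7, 0], [0, 0, 0]], [0, [-0.4, -9.5, 0], [0, 0, 0]], [0, [-0.5, -12, 0], [0, 0, 0]], [0, [-0.6, -14.5, 0], [0, 0, 0]], [0, [-0.6, -17, 0], [0, 0, 0]]]}}

```text
t: 4.87
tcp_pos: [0.5108, 0.0127, 0.4275]
orientation: [-0.48, -3.103, 0.001]
ft_force: [0.7, -0.2, -2.3]
gripper_width: 0.219
```

Call:
{"op": "play_rows", "data": {"series": [[0, [0, -2.5, 0], [0, 0, 0]], [0, [-0.1, -5, 0], [0, 0, 0]], [0, [-0.2, -7.5, 0], [0, 0, 0]], [0, [-0.3, -10, 0], [0, 0, 0]], [0, [-0.4, -12, 0], [0, 0, 0]], [0, [-0.5, -13.5, 0], [0, 0, 0]], [0, [-0.5, -14.2, 0], [0, 0, 0]], [0, [-0.5, -14.2, 0], [0, 0, 0]]]}}

```text
t: 5.53
tcp_pos: [0.5061, -0.129, 0.4276]
orientation: [-0.484, -3.102, 0.0]
ft_force: [0.4, 0.3, -2.0]
gripper_width: 0.213
```

```bash
python3 - <<'E'
from h import *
s=snap('scene','s3.png');t=snap('top','t3.png');r=bot.sense();print(r['tcp_pos'],r['ft_force'],r['gripper_width'])
c=lambda im,x,y:cv2.resize(im[y:y+120,x:x+100,::-1],None,fx=4,fy=4,interpolation=cv2.INTER_CUBIC)
cv2.imwrite('pics/z3.png',np.hstack([c(s,205,90),c(t,310,190)]))
E
```

```text
[ 0.50634292 -0.12748679  0.42810826] [-0.21023187  0.28843807 -2.12900072] 0.2133744990687618
```

View pics/z3.png

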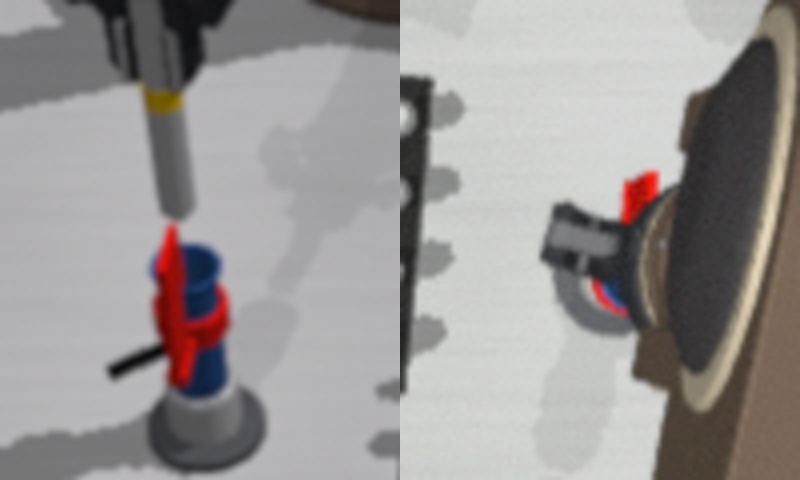

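The bar foot is at crop (178,213), above the blue rim at (187,265). The lever has not moved. I check the alignment using the scene projection.

```bash
python3 - <<'E'
from h import *
for p in ((.507,-.1285,.130),(.507,-.1285,.167),(.507,-.1185,.167),(.517,-.1285,.167),(.507,-.1285,.2471),(.507,-.1285,.008),(.5,-.1285,.13)): 
    q=proj('scene',p); print(p,q, (q-[205,90])*4+1.5)
E
```

```text
(0.507, -0.1285, 0.13) [250.7952754  154.97487219] [184.68110159 261.39948877]
(0.507, -0.1285, 0.167) [249.0774488  141.96303898] [177.8097952  209.35215591]
(0.507, -0.1185, 0.167) [253.82878588 141.89598272] [196.8151435  209.08393088]
(0.517, -0.1285, 0.167) [248.71936799 145.10748193] [176.37747195 221.92992772]
(0.507, -0.1285, 0.2471) [245.04198808 111.39607609] [161.66795232  87.08430438]
(0.507, -0.1285, 0.008) [255.9016695  193.65371701] [205.106678   416.11486803]
(0.5, -0.1285, 0.13) [251.02943911 152.79412171] [185.61775643 252.67648685]
```

Call:
{"op": "play_rows", "data": {"series": [[0, [0, 0.1, -1], [0, 0, 0]], [0, [0, 0.1, -2], [0, 0, 0]], [0, [0, 0.1, -3], [0, 0, 0]], [0, [0, 0.1, -3.8], [0, 0, 0]], [0, [0, 0.1, -4.5], [0, 0, 0]], [0, [0, 0.1, -5.2], [0, 0, 0]], [0, [0, 0.1, -5.9], [0, 0, 0]], [0, [0, 0.1, -6.5], [0, 0, 0]]]}}

```text
t: 6.3
tcp_pos: [0.5067, -0.1266, 0.3631]
orientation: [0.48, 3.104, -0.001]
ft_force: [0.4, -1.4, -1.6]
gripper_width: 0.215
```

Entered freely, so I lower the remaining 5.2 cm.

Call:
{"op": "play_rows", "data": {"series": [[0, [0, 0, -0.8], [0, 0, 0]], [0, [0, 0, -1.6], [0, 0, 0]], [0, [0, 0, -2.4], [0, 0, 0]], [0, [0, 0, -3.2], [0, 0, 0]], [0, [0, 0, -4], [0, 0, 0]], [0, [0, 0, -4.7], [0, 0, 0]], [0, [0, 0, -5.2], [0, 0, 0]], [0, [0, 0, -5.2], [0, 0, 0]]]}}

```text
t: 6.97
tcp_pos: [0.5066, -0.1267, 0.3105]
orientation: [-0.48, -3.104, 0.001]
ft_force: [1.7, -3.1, -5.6]
gripper_width: 0.217
```

```bash
python3 - <<'E'
from h import *
s=snap('scene','s4.png');t=snap('top','t4.png');r=bot.sense();print(r['tcp_pos'],r['ft_force'],r['gripper_width'],r['joint_positions'])
c=lambda im,x,y:cv2.resize(im[y:y+100,x:x+80,::-1],None,fx=5,fy=5,interpolation=cv2.INTER_CUBIC)
cv2.imwrite('pics/z4.png',np.hstack([c(s,210,110),c(t,325,200)]))
E
```

```text
[ 0.5065519  -0.12668808  0.3113188 ] [ 2.21878323 -2.80629701 -4.69034904] 0.21069236559040708 [-2.44947146e-01  1.36944479e-01 -2.31684007e-01  1.20265469e+00
 -5.32876129e-04  6.20202838e-02]
```

View pics/z4.png

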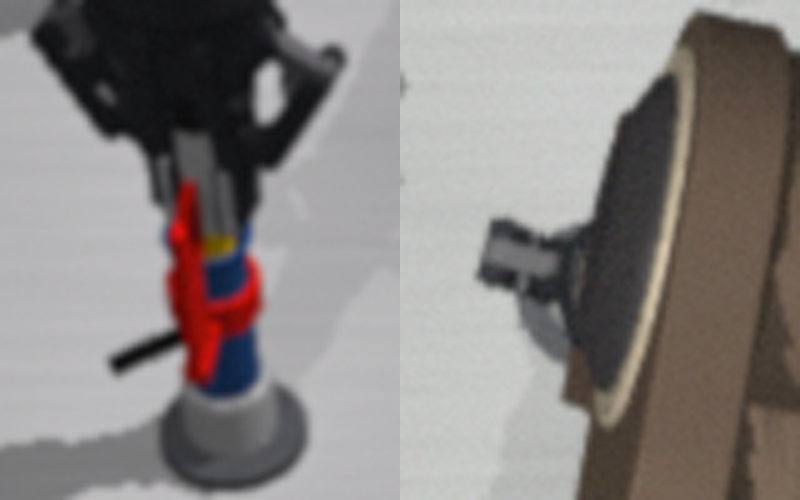

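The yellow band is at the rim (crop 218,243), with the rim's front edge across its middle. Now I turn clockwise.

Call:
{"op": "play_rows", "data": {"series": [[0, [0.05, -0.05, 0], [0, 0, -0.1]], [0, [0.05, -0.05, 0], [0, 0, -0.2]], [0, [0.05, -0.05, 0], [0, 0, -0.3]], [0, [0.05, -0.05, 0], [0, 0, -0.4]], [0, [0.05, -0.05, 0], [0, 0, -0.5]], [0, [0.05, -0.05, 0], [0, 0, -0.6]], [0, [0.05, -0.05, 0], [0, 0, -0.7]], [0, [0.05, -0.05, 0], [0, 0, -0.8]]]}}

```text
t: 7.73
tcp_pos: [0.507, -0.1266, 0.312]
orientation: [-1.656, -2.669, -0.002]
ft_force: [1.0, 1.4, -2.9]
gripper_width: 0.212
```

Call:
{"op": "play_rows", "data": {"series": [[0, [0, 0, 0], [0, 0, -0.08]], [0, [0, 0, 0], [0, 0, -0.16]], [0, [0, 0, 0], [0, 0, -0.24]], [0, [0, 0, 0], [0, 0, -0.32]], [0, [0, 0, 0], [0, 0, -0.4]], [0, [0, 0, 0], [0, 0, -0.48]], [0, [0, 0, 0], [0, 0, -0.56]], [0, [0, 0, 0], [0, 0, -0.6]]]}}

```text
t: 8.4
tcp_pos: [0.5072, -0.1266, 0.3121]
orientation: [-2.37, -2.061, -0.003]
ft_force: [2.1, 1.5, -3.4]
gripper_width: 0.21
```

```bash
python3 - <<'E'
from h import *
s=snap('scene','s5.png');r=bot.sense();print(r['tcp_pos'],r['ft_force'],r['wrist_torque'],r['tau'],r['gripper_width'],r['joint_positions'])
c=lambda im,x,y:cv2.resize(im[y:y+100,x:x+80,::-1],None,fx=5,fy=5,interpolation=cv2.INTER_CUBIC)
cv2.imwrite('pics/z5.png',c(s,210,110))
E
```

```text
[ 0.50722837 -0.1265682   0.31210134] [ 1.40989227 -0.03514813 -3.26020796] [ 0.00047287 -0.44195368  0.07112855] [ -0.79415113 -45.02204418  34.76496935   0.83858499  -0.25617443
   0.22078771] 0.21406904796929518 [-0.24491599  0.13740055 -0.22941514  1.20362287  0.00162979  1.46513979]
```

View pics/z5.png

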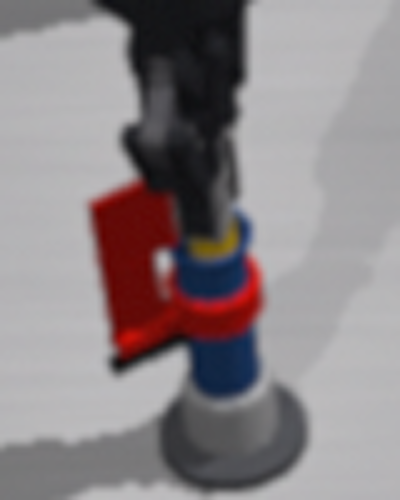

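The finger has swept the lever almost over the bracket (tab at crop (130,260), bracket tip at (120,362)). The wrist moment of 0.07 N m is just the lever's friction. I continue gently until the stop shows as a moment rise.

Call:
{"op": "play_rows", "data": {"series": [[0, [0, 0, 0], [0, 0, -0.03]], [0, [0, 0, 0], [0, 0, -0.06]], [0, [0, 0, 0], [0, 0, -0.09]], [0, [0, 0, 0], [0, 0, -0.12]], [0, [0, 0, 0], [0, 0, -0.15]], [0, [0, 0, 0], [0, 0, -0.18]], [0, [0, 0, 0], [0, 0, -0.2]], [0, [0, 0, 0], [0, 0, -0.2]]]}}

```text
t: 9.12
tcp_pos: [0.5083, -0.126, 0.3122]
orientation: [-2.558, -1.822, -0.007]
ft_force: [9.4, 5.5, -4.2]
gripper_width: 0.212
```

```bash
python3 -c "
from h import *
r=bot.sense();print(r['tcp_pos'],r['ft_force'],r['wrist_torque'],r['tau'],r['joint_positions'])"
```

```text
[ 0.5083355  -0.1259912   0.31219198] [ 9.42697534  5.54630683 -4.24774303] [ 0.46870531 -1.12754945  0.65673867] [ -4.71214682 -46.85919285  33.41715932   2.73514733  -1.33308738
   0.81222419] [-0.2438449   0.13791814 -0.22861609  1.20153997  0.00381889  1.65984289]
```

The moment rose to 0.66 N m, which indicates the stop. I verify with a picture.

```bash
python3 - <<'E'
from h import *
s=snap('scene','s6.png');t=snap('top','t6.png')
c=lambda im,x,y:cv2.resize(im[y:y+100,x:x+80,::-1],None,fx=5,fy=5,interpolation=cv2.INTER_CUBIC)
cv2.imwrite('pics/z6.png',np.hstack([c(s,210,110),c(t,345,200)]))
E
```

```text
(no output)
```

View pics/z6.png

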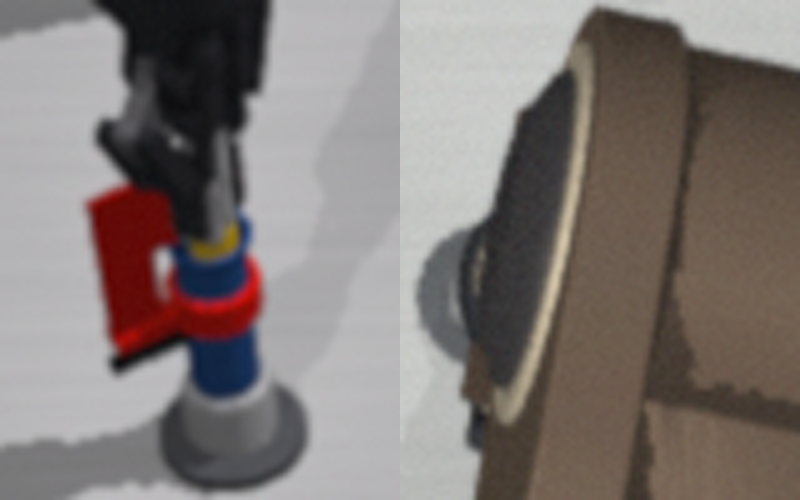

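```bash
python3 - <<'E'
from h import *
for p in ((210+23.4,110+72.5,.079,'bracket'),(210+17.6,110+40.8,.174,'tab top outer corner')):
    q=plane('scene',*p[:3]);d=q[:2]-[.5085,-.1275]; print(p[3],q.round(4),np.hypot(*d),np.degrees(np.arctan2(d[1],d[0])))
for p in ((385.6,245,.079),(371.8,233,.174)):
    q=plane('top',*p);d=q[:2]-[.507,-.1283]; print('top initial',q.round(4),np.hypot(*d),np.degrees(np.arctan2(d[1],d[0])))
for a in range(-64,-40,4):
    a_=np.radians(a); q=proj('scene',(.5085+.052*np.cos(a_),-.1275+.052*np.sin(a_),.174)); print(a,(q-[210,110])*5+2)
E
```

```text
bracket [ 0.5394 -0.1692  0.079 ] 0.05187406679975234 -53.46005028307018
tab top outer corner [ 0.5417 -0.1692  0.174 ] 0.05327200085633509 -51.430031449563664
top initial [ 0.5373 -0.1722  0.079 ] 0.053392421213677446 -55.38098913472841
top initial [ 0.5588 -0.1307  0.174 ] 0.05181429149371423 -2.6305348359641023
-64 [ 80.29182408 189.24891451]
-60 [ 83.60252597 194.37214924]
-56 [ 87.49453279 199.30354461]
-52 [ 91.95133566 204.01647843]
-48 [ 96.95312413 208.48521531]
-44 [102.47683821 212.68508735]
```

The tab is at about -52° and the bracket at about -53.5 to -55°, which agrees within measurement error. One small extra nudge will confirm the hard stop.

Call:
{"op": "play_rows", "data": {"series": [[0, [0, 0, 0], [0, 0, -0.02]], [0, [0, 0, 0], [0, 0, -0.04]], [0, [0, 0, 0], [0, 0, -0.05]], [0, [0, 0, 0], [0, 0, -0.05]], [0, [0, 0, 0], [0, 0, -0.05]], [0, [0, 0, 0], [0, 0, -0.05]], [0, [0, 0, 0], [0, 0, -0.05]], [0, [0, 0, 0], [0, 0, -0.05]]]}}

```text
t: 9.88
tcp_pos: [0.5088, -0.1257, 0.3123]
orientation: [-2.602, -1.759, -0.01]
ft_force: [10.9, 6.5, -5.2]
gripper_width: 0.215
```

```bash
python3 - <<'E'
from h import *
s=snap('scene','s7.png')
r=bot.sense();print(r['tcp_pos'],r['ft_force'],r['wrist_torque'],r['joint_positions'],r['gripper_width'])
for f in('s6.png','s7.png'):
    im=cv2.imread('pics/'+f).astype(int)[140:185,215:270]
    v,u=np.nonzero((im[...,2]>90)&(im[...,1]<50)&(im[...,0]<50));print('red',u.min()+215,u.mean()+215,v.mean()+140)
    v,u=np.nonzero((im[...,2]>130)&(im[...,1]>110)&(im[...,0]<70));print('yel',len(u),u.mean()+215,v.mean()+140,v.min()+140,v.max()+140)
for z in(.08,.087,.073): print(z,proj('scene',(.5175,-.1275,.13+z-.08)))
E
```

```text
[ 0.50875312 -0.1256557   0.31223785] [12.29619183  6.69719029 -5.56929757] [ 0.95346362 -1.51827811  0.65048999] [-0.24339707  0.13812701 -0.22827473  1.20091964  0.00538906  1.70893314] 0.21007435721997314
red 228 240.12139917695472 164.9320987654321
yel 6 255.66666666666666 156.5 155 158
red 228 240.11157024793388 164.98347107438016
yel 3 255.66666666666666 157.33333333333334 157 158
0.08 [250.90658019 158.27596499]
0.087 [250.58652867 155.86336582]
0.073 [251.22362379 160.66588994]
```

The lever stayed put under the extra turn (red centroid moved 0.01 px), so it is against its stop. The top edge of the band is at about crop row 227, against 229 expected. Handing in.

```bash
python3 -c "
from h import *
print(close_job())"
```

```text
the job is handed in; nothing more can be done
None
```

I pulled the bar out of its holder and lowered it into the blue handle until the rim lay across the yellow band. Then I turned the gripper clockwise until a finger had closed the red lever over the bracket. I handed the job in at about 10 s, still gripping the bar.

- **Mark:** the upper edge of the band appears at crop row 227, where 229 was expected, so the bar is within about 1–2 mm of its mark. The arm height puts it about 1 mm high.
- **Lever:** the wrist moment rose from 0.07 to 0.65 N m, and a further 0.05 rad of turn did not move the lever in the image. The tab measured about -52° and the bracket -53.5° to -55°, a difference of 1.5–3.5° that I put down to measurement error.
- **Forces:** the side force was about 14 N at the end, from the finger pressing the lever against its stop. It stayed well below the limits at every reading I took.
- **Camera disagreement:** the two cameras differed by a few millimetres in height and x. I relied mainly on the top view.
- **Not checked:** I did not separately measure whether the other objects stayed in place. The arm's path was planned above them.

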